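# Find the full calibration-gas canister and show it to the code reader

### The job

Two look-alike gas canisters lie in the black cradle: before either is sorted away, lift each in turn clear of the cradle to feel which is heavier. Then lay the lighter one, the empty, without dropping it in the free compartment of the white returns tray, flat and with its valve in the slot of the tray's tall end wall like the old one beside it. Finish while holding the heavier one level and still, the middle of its label over the code reader's window with about 6 cm of air beneath it, and leave the other things where they are.

Things in the scene. Friction and masses are not known exactly. Their poses are not given: they have to be found in the camera images.
- cradle_place_left (a point): left (+y) place of the cradle with a canister in it: mid point of that can's axis (within 4 mm lengthwise), 40 mm above the bench; x points to its valve. Aluminium gas can on its side, 48 mm across, code label round the middle; base at x = -65, body end +65, narrow neck, valve tip +95 mm. A 40 N grip is fine. The point stays with the cradle
- cradle_place_right (a point): right (-y) place of the cradle with a canister in it: mid point of that can's axis (within 4 mm lengthwise), 40 mm above the bench; x points to its valve. Aluminium gas can on its side, 48 mm across, code label round the middle; base at x = -65, body end +65, narrow neck, valve tip +95 mm. A 40 N grip is fine. The point stays with the cradle
- cradle: black two-place cradle, fixed, 160 x 180 mm; origin: centre of its underside; x the way the valves point. Can axes run along x, at y = +-42.5 mm, 40 mm above the bench, in V ribs 45 mm either side of mid-length (tops 32 mm above the bench); at mid-length fingers have free room down to the 5 mm base plate. Valve end open. The two cans look alike, one weighs over twice the other (50 to 350 g); which one is not told
- tray: white returns tray, fixed, 170 x 200 mm; origin: centre of its underside; x points to its 52 mm end wall with two open-topped 35 mm slots for the valve necks. Other end 40 mm high, long sides 16 mm. Two compartments along x with V ribs as in the cradle: y = +42.5 mm free, y = -42.5 mm holds an old can. About 11 mm end play each way; a can lies flat only with its neck in the slot
- free_place (a point): in the tray's free compartment: the point where the mid point of a properly laid canister comes to rest, 40 mm above the bench; x axis along the compartment towards the valve slot, z up
- reader: code reader fixed to the bench: low grey box, 130 mm (its x) by 96 mm, 48 mm high, looking upwards; origin at the centre of its underside
- reader_window (a point): centre of the reader's dark 70 x 66 mm glass window on its top face, 48.5 mm above the bench, z up. The code runs right round the can, so it can be read with the can pointing any way
- old_canister_mid (a point): bystander: mid point of the old empty canister (same shape) lying in the tray's other compartment; leave it there
- amber_bottle: bystander: amber glass bottle with black cap, 56 mm across, 115 mm high, origin at the centre of its underside
- wrench: bystander: steel open-end wrench 150 mm long lying on the bench near the robot
- vial_block: bystander: aluminium block 60 x 100 x 30 mm with small capped vials standing in it (46 mm high in all), origin at the centre of its underside
Mind the look-alikes: they are no part of the job. Of the things like the cradle, leave any that is green; of the rest the larger one is meant.

How it is judged (in metres and radians):
On the way, in this order (a step that is already met when the one before it is completed fails the run):
1. the heavier canister has been lifted clear of the cradle in the fingers, while the lighter is not yet in the tray (height (world z) of heavier_canister_mid above 0.058 m and contact force between heavier_canister and the fingers above 1 N and contact force between heavier_canister and cradle below 0.05 N and horizontal distance between lighter_canister_mid and free_place above 0.08 m), for 0.3 s.
2. then the lighter canister lies released in the tray's free compartment, valve in the slot (x of lighter_canister_mid in the frame of free_place between -0.015 and 0.015 m and y of lighter_canister_mid in the frame of free_place between -0.008 and 0.008 m and z of lighter_canister_mid in the frame of free_place between -0.006 and 0.006 m and angle between the x axis of lighter_canister_mid and the x axis of free_place, either way round below 0.12 rad and x of lighter_canister_valve in the frame of free_place above 0.06 m and linear speed of lighter_canister below 0.03 m/s and contact force between lighter_canister and the fingers below 0.05 N), for 0.3 s.
At the end, for the whole second after the job is handed in: Lighter canister released and still in the free compartment (15 mm along, 8 across, 6 in height, 0.12 rad, valve to the slot), old one unmoved (15 mm); heavier held still by the fingers alone, level (0.27 rad), mid within 35 mm of the window's centre, 20 to 110 mm of air below (all of step 2 and horizontal distance between heavier_canister_mid and reader_window below 0.035 m and z of heavier_canister_mid in the frame of reader_window between 0.044 and 0.134 m and angle between heavier_canister_mid's own x axis and vertical between 1.3 and 1.84 rad and linear speed of heavier_canister below 0.03 m/s and contact force between heavier_canister and the fingers above 1 N and contact force between heavier_canister and reader below 0.05 N and distance of old_canister_mid from where it was at the start of the episode below 0.015 m); the arm keeps its last pose, push and grip.
It fails at once if a bystander is moved more than 25 mm (distance of any of old_canister_mid, amber_bottle, wrench, vial_block from where it was at the start of the episode above 0.025 m).
It fails at once if the lighter canister is dropped (let go and falling faster than 0.6 m/s) (contact force between lighter_canister and the fingers below 0.05 N and linear speed of lighter_canister above 0.6 m/s).
It fails at once if the heavier canister is dropped (let go and falling faster than 0.6 m/s) (contact force between heavier_canister and the fingers below 0.05 N and linear speed of heavier_canister above 0.6 m/s).
It also fails if it takes over 72 s, if anything falls off the work surface, if the arm or the gripper's body presses on something with over 40 N, if the wrist force passes 120 N, or if a joint passes its speed limit or range.

### The arm

A 6-joint arm with a two-finger parallel gripper is mounted at the origin on the work surface. World frame = base frame: x ahead of the robot, y to its left, z up, the work surface at z = 0. Lengths are in mm, angles in rad, forces in N, time in s.
With the tool pointing down it reaches from about 400 to 825 mm from the base axis. Payload 7 kg.
Tool frame: the origin (TCP) lies at the very end of the fingers, on their centre line; the grasp point (between the pads) lies 19 mm behind it; z points along the fingers, y is the direction in which the jaws open and shut (so a half turn about z gives the same grasp; the last joint's range is limited). The gripper opens to 88 mm and grips with 3 to 60 N. Pads are 19 mm wide; open, the fingers measure 130 mm over their backs; the gripper's body (78 mm by 193 mm) begins 47 mm behind the grasp point.
Start: joints at [1.4, 0.359, 0.012, 0, -1.224, -0.288], TCP at [298.944, 605.168, 198.961] pointing down, gripper open.
Joint ranges: [-3.07, 3.07], [-1.43, 2.12], [-1.02, 1.25], [-3.03, 1.67], [-3.05, -0], [-3.03, 3.03]. Speed limits (rad/s): [2.39, 2.39, 3.01, 3.14, 3.14, 3.14].

### API

Orientations are given as a unit quaternion [x, y, z, w].
In Python, from plant import bot gives the robot as it stands. Calls block until the motion is done:
- bot.move_ptp(position, orientation): joint-space move of the TCP to a pose.
- bot.line_to(position, velocity=150, ori=None): straight line of the TCP; ori=None keeps the orientation; velocity is the mean speed in mm/s.
- bot.move_joints(angles): joint-space move.
- bot.move_gripper(opening, force=None): finger opening in mm; force is the grip in N (None keeps the last); returns when the fingers have stopped.
- bot.pause(seconds).
- bot.solve_ik(position, orientation): joint angles nearest the present ones, or None.
- bot.read_state(): the state.
- bot.camera(name): name is "scene" or "top" or "wrist"; returns the picture (480x640x3 uint8, red, green, blue); there is no depth.
- bot.get_calibration(name): a dict with "fx", "fy", "cx", "cy" (pixels), "view" (4x4, takes a point from world to camera coordinates); the wrist camera has in their place "T_tool_cam" (4x4, takes a point from camera to tool coordinates, whose origin is the TCP and whose axes are the flange's). Camera axes: x right, y up, looking along -z (the intrinsics and any distortion apply to the point x, -y, -z); pixel columns grow to the right and rows downward; lengths in mm; the calibration is good to about 2 mm. A picture is of the moment at which its call begins: read the wrist's pose just before it. get_calibration takes no time and is no camera call.
A pose or a line that the arm cannot do raises bot.Unreachable and nothing moves.
- bot.close_job(): hands the job in, once; it reports no verdict.
The state is a dict: "t": time; "joint_pos": joint angles; "qvel": joint speeds; "tau": joint torques, N m; "tcp_pos": TCP position; "eef_rot": TCP orientation; "contact_force": force on the tool from outside, world axes, zero at the start; "moment": the same for the moment, N m; "width": finger opening in mm.
Only numpy, scipy, OpenCV 4.12 (cv2) and the standard library are available. Lean on these libraries where they do the work, as an engineer would, in place of code of your own. Each camera call takes 0.05 s, during which the arm holds its last target.

## Working session

There is one attempt and no reset: what is moved stays moved. The work goes in short steps, each a Python script; the robot and the scene stay as the last script left them, time stands still between calls to the robot, and variables do not carry over. Pictures are saved under pics/ and viewed, and the job is handed in when it is done.

```bash
ls; mkdir -p pics; python3 - <<'E'
from plant import bot
import cv2
for n in ["scene","top","wrist"]:
    im=bot.camera(n); cv2.imwrite(f"pics/{n}0.png",im[:,:,::-1])
    c=bot.get_calibration(n); print(n,{k:(v if not hasattr(v,'round') else v) for k,v in c.items()})
s=bot.read_state(); print(s)
E
```

```text
pics
scene {'fx': 601.7554887842676, 'fy': 601.7554887842676, 'cx': 324.4247040587895, 'cy': 232.49146177651664, 'view': array([[ 8.16219623e-01,  5.77522091e-01,  1.59298950e-02,
        -4.91178818e+02],
       [-4.52164566e-01,  6.21401077e-01,  6.39849910e-01,
         1.55375976e+02],
       [ 3.59628604e-01, -5.29460986e-01,  7.68334778e-01,
        -1.52730913e+03],
       [ 0.00000000e+00,  0.00000000e+00,  0.00000000e+00,
         1.00000000e+00]])}
top {'fx': 561.4987987153088, 'fy': 561.4987987153088, 'cx': 317.9148806546546, 'cy': 233.24296528819912, 'view': array([[ 1.60978030e-02, -9.99790866e-01, -1.26128615e-02,
         9.54877384e+01],
       [ 9.85459114e-01,  1.37305213e-02,  1.69357043e-01,
        -5.55643387e+02],
       [-1.69148444e-01, -1.51557357e-02,  9.85474052e-01,
        -1.18657367e+03],
       [ 0.00000000e+00,  0.00000000e+00,  0.00000000e+00,
         1.00000000e+00]])}
wrist {'fx': 370.3282301860148, 'fy': 370.3282301860148, 'cx': 323.22051494384186, 'cy': 245.99986091705867, 'T_tool_cam': array([[ 5.89803454e-04,  9.58271952e-01,  2.85857513e-01,
[... 254 characters left out ...]
,
         1.00000000e+00]])}
{'t': 0.15, 'joint_pos': array([ 1.40006098e+00,  3.59249079e-01,  1.12991416e-02, -2.30668044e-04,
       -1.22408040e+00, -2.88129414e-01]), 'qvel': array([ 0.0002631 , -0.003619  ,  0.0031291 ,  0.00022265, -0.00078241,
       -0.00170119]), 'tau': array([-5.64728871e-04, -5.83270991e+01,  2.93290168e+01,  7.00119764e+00,
        8.78657011e-03, -1.00799070e-04]), 'tcp_pos': array([298.82173321, 604.83010019, 198.2379375 ]), 'eef_rot': array([ 9.73786522e-01, -2.27463000e-01, -7.20644962e-05,  6.22302441e-04]), 'contact_force': array([ 0.15076669,  0.42672932, -0.83160933]), 'moment': array([-0.01719391, -0.03136795, -0.03886139]), 'width': 87.90459094624286}
```

View pics/top0.png

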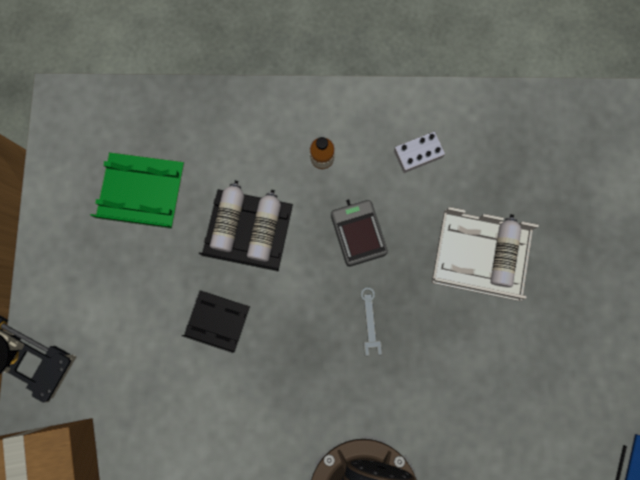

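View pics/scene0.png

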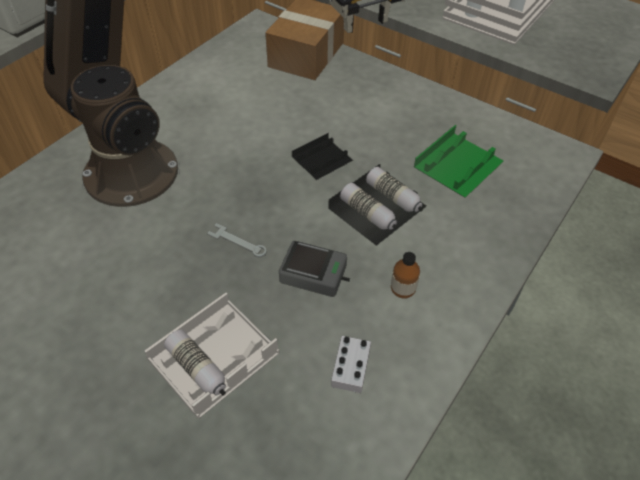

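View pics/wrist0.png

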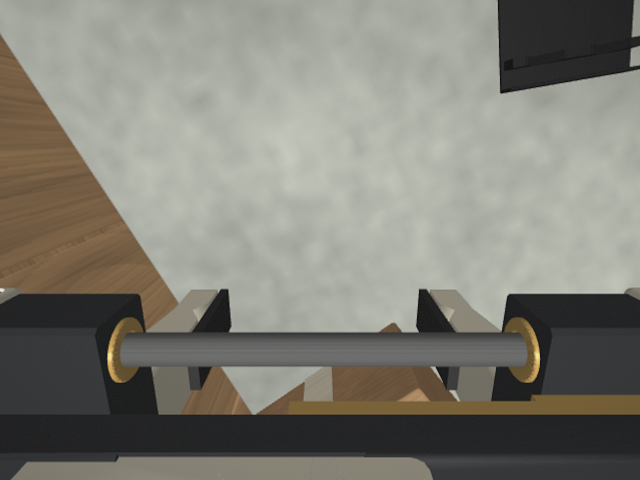

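Top view candidates for the cradle: green (140,190) is excluded. Small black (217,321) is empty and smaller. Large black (247,230) holds the two cans, so it is the one meant. I'll confirm in an enlarged crop.

```bash
cat > h.py <<'E'
import numpy as np, cv2
from plant import bot
def ray(name,u,v,cal=None):
    c=cal or bot.get_calibration(name); V=c['view']
    d=np.array([(u-c['cx'])/c['fx'],-(v-c['cy'])/c['fy'],-1.0])
    R=V[:3,:3]; o=-R.T@V[:3,3]; return o,R.T@d
def onz(name,u,v,z):
    o,d=ray(name,u,v); return o+d*(z-o[2])/d[2]
def proj(name,p):
    c=bot.get_calibration(name); q=c['view'][:3,:3]@np.asarray(p,float)+c['view'][:3,3]
    return np.array([c['cx']+c['fx']*q[0]/-q[2], c['cy']-c['fy']*q[1]/-q[2]])
E
python3 - <<'E'
import cv2,numpy as np
t=cv2.imread('pics/top0.png')
a=cv2.resize(t[170:280,190:310],None,fx=3.3,fy=3.3,interpolation=cv2.INTER_CUBIC)
b=cv2.resize(t[190:310,425:545],None,fx=3.3,fy=3.3,interpolation=cv2.INTER_CUBIC)
c=cv2.resize(t[190:275,320:400],None,fx=3.3,fy=3.3,interpolation=cv2.INTER_CUBIC)
H=np.zeros((600,800,3),np.uint8);H[:a.shape[0],:a.shape[1]]=a;H[:b.shape[0],400:400+b.shape[1]]=b[:,:400]
cv2.imwrite('pics/crop1.png',H);cv2.imwrite('pics/crop2.png',c)
E
```

```text
(no output)
```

View pics/crop1.png

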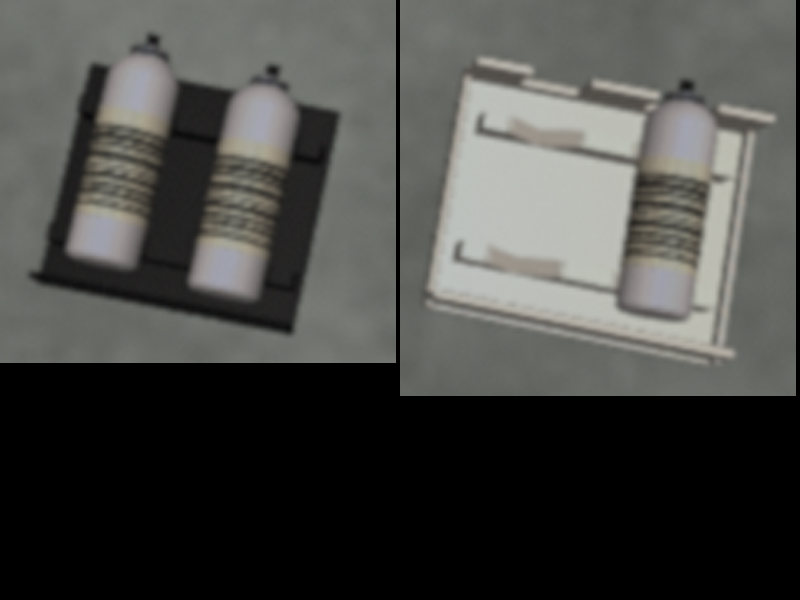

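View pics/crop2.png

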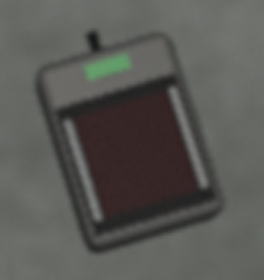

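The crop confirms the large black cradle with two cans, valves pointing away from the robot. In the tray the free compartment is the left one. Now for numbers.

```bash
cat > meas.py <<'E'
from h import *
t=cv2.imread('pics/top0.png'); g=cv2.cvtColor(t,cv2.COLOR_BGR2GRAY); hsv=cv2.cvtColor(t,cv2.COLOR_BGR2HSV)
def can(name,roi,thr,box):
    im=cv2.imread(f'pics/{name}0.png')
    x0,y0,x1,y1=box; m=np.zeros(im.shape[:2],np.uint8)
    gg=cv2.cvtColor(im,cv2.COLOR_BGR2GRAY); m[y0:y1,x0:x1]=(gg[y0:y1,x0:x1]>thr)*255
    m=cv2.morphologyEx(m,cv2.MORPH_CLOSE,np.ones((7,7)))
    return m
m=can('top',None,105,(203,175,292,268))
n,l,st,ce=cv2.connectedComponentsWithStats(m)
for i in range(1,n):
    if st[i,4]<500: continue
    cs,_=cv2.findContours((l==i).astype(np.uint8),0,1); r=cv2.minAreaRect(cs[0]); print(st[i],ce[i],r)
    P=[onz('top',*p,40)[:2] for p in cv2.boxPoints(r)]; print(np.round(P,1))
lab=cv2.inRange(hsv,(12,45,60),(35,255,255))
lab=cv2.morphologyEx(lab,cv2.MORPH_CLOSE,np.ones((5,5)))
n,l,st,ce=cv2.connectedComponentsWithStats(lab)
for i in range(1,n):
    if st[i,4]>200: print('lab',st[i],ce[i],onz('top',*ce[i],58).round(1))
E
python3 meas.py; python3 - <<'E'
import sys; sys.path.insert(0,'.')
from h import *
a=lambda x,y:(190+x/3.3,170+y/3.3)
b=lambda x,y:(425+(x-400)/3.3,190+y/3.3)
c=lambda x,y:(320+x/3.3,190+y/3.3)
for n,p,z in [('tipL',a(154,38),43),('tipR',a(273,69),43),('crFL',a(92,66),5),('crFR',a(338,113),5),
 ('tipOld',b(687,84),43),('wallL',b(477,60),52),('wallR',b(776,116),52),('slotC',b(562,83),52),('otherL',b(428,296),40),('otherR',b(733,352),40),
 ('win',c(75,118),48.5),('win',c(169,88),48.5),('win',c(203,186),48.5),('win',c(103,218),48.5),('rd',c(37,68),48),('rd',c(168,30),48),('rd',c(224,208),48),('rd',c(92,250),48)]:
    print(n,np.round(p,1),onz('top',*p,z).round(1))
E
```

```text
[ 203  175   89   85 4198] [244.98689852 205.55050024] ((247.0, 217.0), (84.0, 88.0), 90.0)
[[685.4 365.7]
 [687.9 166.8]
 [497.3 162.2]
 [494.5 356. ]]
lab [   0  134   26  198 3192] [  8.87781955 215.2052005 ] [583.3 786.8  58. ]
lab [310 138  25  31 510] [321.81176471 154.6       ] [730.8  97.8  58. ]
lab [   0  418   93   62 2860] [ 44.79335664 452.77272727] [ 86.8 657.7  58. ]
lab [ 312  440   88   40 1256] [354.34235669 455.4227707 ] [93.6 21.9 58. ]
tipL [236.7 181.5] [670.4 288.4  43. ]
tipR [272.7 190.9] [649.8 206.6  43. ]
crFL [217.9 190. ] [659.7 337.4   5. ]
crFR [292.4 204.2] [628.3 164.2   5. ]
tipOld [512.  215.5] [ 600.9 -324.3   43. ]
wallL [448.3 208.2] [ 613.4 -182.5   52. ]
wallR [538.9 225.2] [ 578.1 -379.1   52. ]
slotC [474.1 215.2] [ 598.5 -238.5   52. ]
otherL [433.5 279.7] [ 456.4 -149.2   40. ]
otherR [525.9 296.7] [ 422.7 -347.8   40. ]
win [342.7 225.8] [571.5  49.5  48.5]
win [371.2 216.7] [592.8 -13.2  48.5]
win [381.5 246.4] [526.9 -35.7  48.5]
win [351.2 256.1] [504.6  30.4  48.5]
rd [331.2 210.6] [605.4  75.2  48. ]
rd [370.9 199.1] [632.7 -12.5  48. ]
rd [387.9 253. ] [512.5 -49.5  48. ]
rd [347.9 265.8] [483.3  37.5  48. ]
```

```bash
cat >> h.py <<'E'
def q(th): return [np.cos(th/2),np.sin(th/2),0,0]
from scipy.spatial.transform import Rotation as Rn
def wray(st,u,v):
    c=bot.get_calibration('wrist');T=c['T_tool_cam'];R=Rn.from_quat(st['eef_rot']).as_matrix()
    d=R@T[:3,:3]@np.array([(u-c['cx'])/c['fx'],-(v-c['cy'])/c['fy'],-1.0]); o=R@T[:3,3]+st['tcp_pos']; return o,d
def wz(st,u,v,z):
    o,d=wray(st,u,v); return o+d*(z-o[2])/d[2]
def wproj(st,p):
    c=bot.get_calibration('wrist');T=c['T_tool_cam'];R=Rn.from_quat(st['eef_rot']).as_matrix()
    x=T[:3,:3].T@(R.T@(np.asarray(p,float)-st['tcp_pos'])-T[:3,3]); return np.array([c['cx']+c['fx']*x[0]/-x[2],c['cy']-c['fy']*x[1]/-x[2]])
E
python3 - <<'E'
from h import *
import pickle
th=np.radians(-11)
bot.move_ptp([470,286,200],q(th))
s=bot.read_state(); im=bot.camera('wrist'); cv2.imwrite('pics/w_cr.png',im[:,:,::-1]); pickle.dump(s,open('w_cr.pkl','wb'))
print(s['t'],s['tcp_pos'],s['eef_rot'],s['contact_force'])
E
```

```text
1.5083 [470.00814801 286.77498347 200.03771212] [ 9.95405613e-01 -9.57477854e-02  7.11645503e-05 -1.49659263e-04] [-1.06145085 -0.11692372 -0.04456743]
```

View pics/w_cr.png

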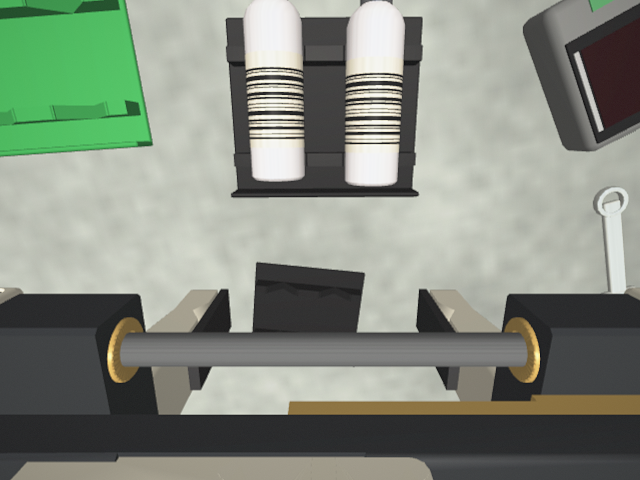

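```bash
python3 - <<'E'
from h import *
import pickle
s=pickle.load(open('w_cr.pkl','rb')); im=cv2.imread('pics/w_cr.png'); g=cv2.cvtColor(im,cv2.COLOR_BGR2GRAY)
for nm,cx in [('L',275),('R',374)]:
    C=[]
    for r in list(range(30,64,4))+list(range(150,170,4)):
        row=g[r,cx-45:cx+45]; on=np.where(row>120)[0]+cx-45
        # contiguous around cx
        a=cx
        while a>cx-45 and g[r,a]>110:a-=1
        b=cx
        while b<cx+45 and g[r,b]>110:b+=1
        C.append([r,a+.5,b-.5])
    C=np.array(C); mid=(C[:,1]+C[:,2])/2
    W=np.array([wz(s,u,r,40)[:2] for r,u in zip(C[:,0],mid)])
    v=np.polyfit(W[:,0],W[:,1],1); ang=np.degrees(np.arctan(v[0]))
    print(nm,'angle',ang,'width px',(C[:,2]-C[:,1]).round(0), 'res',np.round(W[:,1]-np.polyval(v,W[:,0]),1))
    col=g[:,cx]; 
    sat=cv2.cvtColor(im,cv2.COLOR_BGR2HSV)[:,:,1]
    dk=np.where((sat[40:170,cx-10:cx+10].mean(1)>35)|(g[40:170,cx-10:cx+10].mean(1)<150))[0]+40
    cc=np.interp((dk[0]+dk[-1])/2,C[:,0],mid)
    p1=wz(s,np.interp(dk[0],C[:,0],mid),dk[0],64);p2=wz(s,np.interp(dk[-1],C[:,0],mid),dk[-1],64)
    print('label rows',dk[0],dk[-1],p1.round(1),p2.round(1),'len',np.linalg.norm(p1-p2).round(1))
    m=(p1+p2)/2; print('mid',m.round(1),'axis y at x', np.polyval(v,m[0]).round(1))
for n,u,v,z in [('nearL',232,195,20),('nearR',418,195,20),('farL',227,18,5),('farR',422,18,5)]: print(n,wz(s,u,v,z).round(1), wz(s,u,v,5).round(1))
E
```

```text
L angle -10.723827037345886 width px [58. 58. 58. 58. 58. 57. 58. 58. 58. 53. 53. 53. 54. 54.] res [-0.2 -0.1  0.1  0.2  0.3  0.  -0.3 -0.1  0.  -0.1  0.   0.2 -0.1  0. ]
label rows 67 138 [604.8 300.9  64. ] [551.8 310.8  64. ] len 54.0
mid [578.3 305.9  64. ] axis y at x 308.9
R angle -10.780543358539456 width px [58. 58. 58. 57. 58. 58. 58. 58. 58. 54. 54. 53. 53. 53.] res [-0.1 -0.2 -0.3  0.   0.3  0.2  0.1 -0.  -0.1 -0.  -0.2  0.2  0.1 -0.1]
label rows 73 143 [585.4 223.4  64. ] [532.7 233.5  64. ] len 53.7
mid [559.  228.4  64. ] axis y at x 225.5
nearL [508.1 371.7  20. ] [506.5 375.7   5. ]
nearR [473.1 190.9  20. ] [470.1 187.6   5. ]
farL [663.2 338.5   5. ] [663.2 338.5   5. ]
farR [629.5 165.    5. ] [629.5 165.    5. ]
```

Both cans lie at -10.75°, 85.5 mm apart (85 expected), with widths and residuals consistent. Next I lift the left one and weigh it.

```bash
cat >> h.py <<'E'
TH=np.radians(-10.75)
L=np.array([578.3,308.9]);R_=np.array([559.,225.5])
def fz(T=0.6):
    a=[]
    for _ in range(6): bot.pause(T/6); a.append(bot.read_state()['contact_force'])
    return np.mean(a,0)
E
python3 - <<'E'
from h import *
bot.move_gripper(62)
bot.move_ptp([*L,120],q(TH)); bot.pause(0.3); print('free',fz().round(2))
bot.line_to([*L,22],100); s=bot.read_state(); print(s['tcp_pos'],s['contact_force'].round(2))
bot.move_gripper(40,40); s=bot.read_state(); print(s['width'],s['contact_force'].round(2))
bot.line_to([*L,120],100); bot.pause(0.4); f=fz(); s=bot.read_state(); print('held',f.round(2),s['moment'].round(2),s['width'],s['t'])
cv2.imwrite('pics/held1.png',bot.camera('wrist')[:,:,::-1])
E
```

```text
free [ 0.19 -0.2  -0.21]
[578.76443619 309.29278575  22.71772873] [-0.8  -0.21 -0.49]
40.984357378228474 [-0.9  -3.92  4.35]
held [-0.14  0.05 -2.74] [-0.05 -0.05  0.06] 40.66027308910973 7.5917
```

View pics/held1.png

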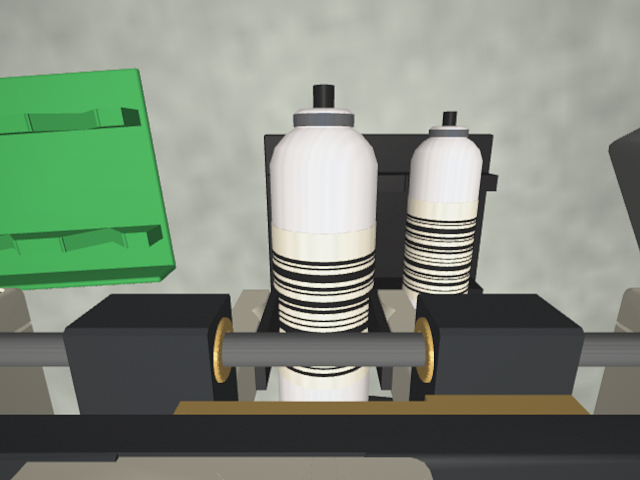

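The left can weighs 2.53 N (258 g), which is above the 175 g maximum for the lighter one. It is held straight: valve at (323,95), can centred between the fingers. I'll put it back and lift the right one.

```bash
python3 - <<'E'
from h import *
bot.line_to([*L,24],90); print(bot.read_state()['contact_force'].round(2))
bot.line_to([*L,22],20); print(bot.read_state()['contact_force'].round(2))
bot.move_gripper(62); bot.pause(0.2)
bot.line_to([*L,120],120)
bot.move_ptp([*R_,120],q(TH)); bot.pause(0.3); f0=fz(); print('free',f0.round(2))
bot.line_to([*R_,22],100); s=bot.read_state(); print(s['tcp_pos'],s['contact_force'].round(2))
bot.move_gripper(20,40); s=bot.read_state(); print(s['width'],s['contact_force'].round(2))
bot.line_to([*R_,120],100); bot.pause(0.4); f=fz(); s=bot.read_state(); print('held',f.round(2),(f-f0).round(2),s['moment'].round(2),s['width'],s['t'])
cv2.imwrite('pics/held2.png',bot.camera('wrist')[:,:,::-1])
E
```

```text
[ 0.17  0.28 -2.93]
[-0.32 -1.77  3.91]
free [-0.06  0.25 -0.01]
[559.49714378 225.83406618  22.68429047] [-0.33  0.15 -0.08]
40.79970121624786 [ 0.08 -0.3   2.1 ]
held [-0.18  0.06 -0.96] [-0.12 -0.19 -0.95] [-0.06 -0.05 -0.  ] 40.97212896010212 15.9917
```

View pics/held2.png

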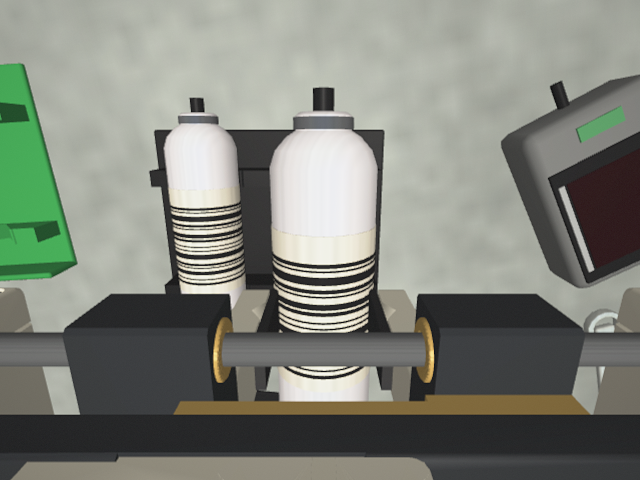

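The right can weighs 0.95 N (97 g), so it is the lighter one; the heavier is back in place on the left. I'll carry the lighter one beside the tray and look at the free compartment.

```bash
python3 - <<'E'
from h import *
import pickle
bot.line_to([*R_,200],150)
bot.move_ptp([445,-139,230],q(np.radians(-10.2)))
bot.pause(0.3)
s=bot.read_state(); im=bot.camera('wrist'); cv2.imwrite('pics/w_tr.png',im[:,:,::-1]); pickle.dump(s,open('w_tr.pkl','wb'))
print(s['t'],s['tcp_pos'],s['contact_force'].round(2),s['width'],s['joint_pos'].round(2))
E
```

```text
18.45 [ 445.29450262 -138.53458301  229.81957167] [ 0.46 -0.55 -0.82] 40.58392430278927 [ 0.12 -0.01 -0.38 -0.   -1.21  1.27]
```

View pics/w_tr.png

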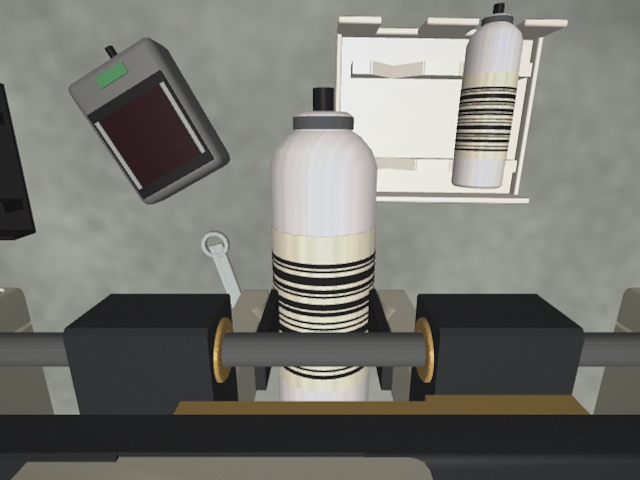

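```bash
python3 - <<'E'
import cv2
t=cv2.imread('pics/w_tr.png')
cv2.imwrite('pics/crop3.png',cv2.resize(t[0:215,320:585],None,fx=2.8,fy=2.8,interpolation=cv2.INTER_CUBIC)[:600,:800])
E
```

```text
(no output)
```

View pics/crop3.png

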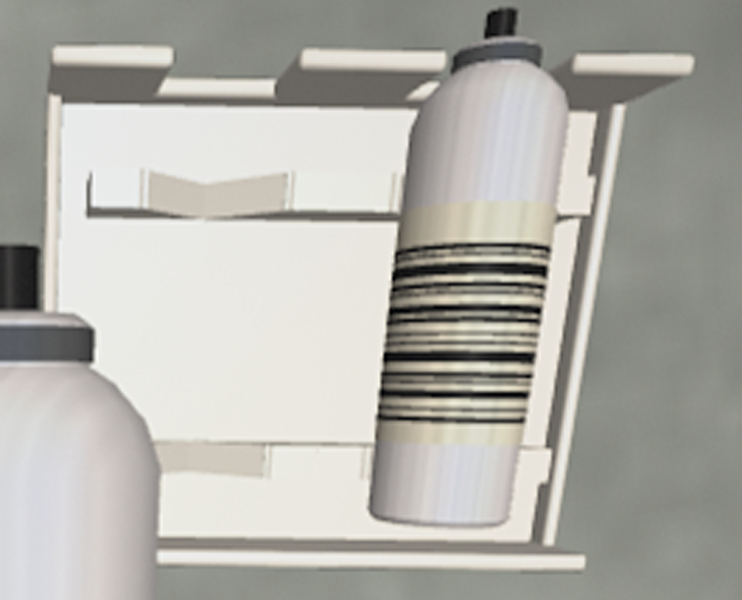

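```bash
python3 - <<'E'
from h import *
import pickle
s=pickle.load(open('w_tr.pkl','rb'))
b=lambda x,y:(320+x/2.8,y/2.8)
P={}
for n,p,z in [('WL',(52,47),52),('WR',(693,55),52),('slotl',(173,50),52),('slotr',(303,52),52),('midr',(446,53),52),('sl2',(574,55),52),('NR_out',(585,568),40),('NR_in',(585,555),40),('NL_in',(160,550),40),('NL_out',(160,564),40),('neck',(497,50),45),
 ('canhi',(484,205),40),('canlo',(449,440),40),('tipold',(502,10),40)]:
    P[n]=wz(s,*b(*p),z)[:2]; print(n,P[n].round(1))
y=P['WL']-P['WR'];print('wall len',np.linalg.norm(y)); y/=np.linalg.norm(y); x=np.array([y[1],-y[0]]); print('ang',np.degrees(np.arctan2(x[1],x[0])))
wm=(P['WL']+P['WR'])/2
print('to near outer',(wm-P['NR_out'])@x, 'NR y',(P['NR_out']-wm)@y)
for n in P: print(n,'x',round((P[n]-wm)@x,1),'y',round((P[n]-wm)@y,1))
c=wm-85*x; print('centre',c,'free',c+42.5*y)
for u,v in [(97,116),(163,83),(207,153),(142,192)]: print(wz(s,u,v,48.5).round(1))
E
python3 - <<'E'
import cv2
t=cv2.imread('pics/w_tr.png')
cv2.imwrite('pics/crop4.png',cv2.resize(t[30:210,60:240],None,fx=3,fy=3,interpolation=cv2.INTER_CUBIC))
E
```

```text
WL [ 616.2 -182.3]
WR [ 579.2 -377.2]
slotl [ 608.8 -219. ]
slotr [ 601.2 -258.5]
midr [ 593.2 -302. ]
sl2 [ 585.7 -340.9]
NR_out [ 419.8 -347.4]
NR_in [ 424.7 -347.5]
NL_in [ 453.6 -195.6]
NL_out [ 448.5 -194.9]
neck [ 592.6 -320.7]
canhi [ 548.6 -316.8]
canlo [ 474.3 -301.1]
tipold [ 604.5 -325. ]
wall len 198.29224541025107
ang -10.754291897946656
to near outer 162.1381629713139 NR y -99.69274872276844
WL x 0.0 y 99.1
WR x 0.0 y -99.1
slotl x -0.4 y 61.7
slotr x -0.5 y 21.5
midr x -0.3 y -22.7
sl2 x -0.4 y -62.4
NR_out x -162.1 y -99.7
NR_in x -157.4 y -98.9
NL_in x -157.3 y 55.8
NL_out x -162.4 y 55.5
neck x 2.6 y -41.2
canhi x -41.3 y -45.6
canlo x -117.2 y -44.0
tipold x 15.1 y -43.2
centre [ 514.21329655 -263.88832558] free [ 522.14369576 -222.13477761]
[576.2  53.5  48.5]
[592.7 -15.9  48.5]
[525.5 -39.1  48.5]
[500.4  34.3  48.5]
```

View pics/crop4.png

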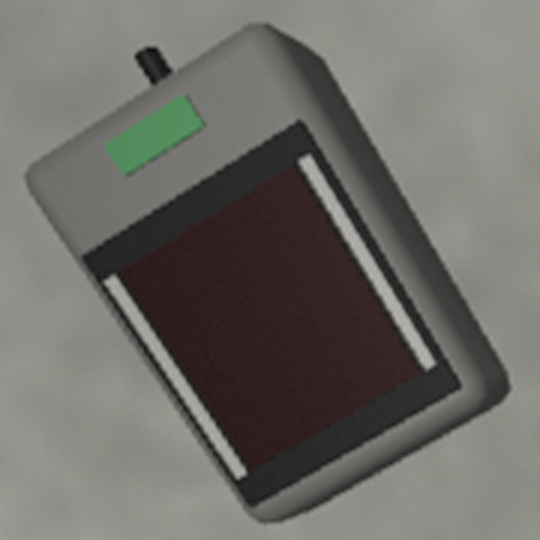

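The interior length comes out at 152 mm, which matches 130 + 2×11. The slot centre is at y≈+42 and 40 mm wide at the top, and the wall is 198 mm long (200 expected). Free place is about (526,-223). Now placing.

```bash
python3 - <<'E'
from h import *
F=[525.9,-223.3]; Q=q(np.radians(-10.65))
bot.move_ptp([*F,150],Q)
bot.line_to([*F,60],100); print(bot.read_state()['contact_force'].round(2))
for z in (45,35,28,25,23.5,22.3):
    bot.line_to([*F,z],40); s=bot.read_state(); print(z,s['tcp_pos'].round(1),s['contact_force'].round(2))
    if s['contact_force'][2]>5: break
cv2.imwrite('pics/pl_s.png',bot.camera('scene')[:,:,::-1]); cv2.imwrite('pics/pl_w.png',bot.camera('wrist')[:,:,::-1]);print(bot.read_state()['t'])
E
python3 - <<'E'
import cv2
t=cv2.imread('pics/pl_s.png')
cv2.imwrite('pics/pl_sc.png',cv2.resize(t[230:430,120:380],None,fx=3,fy=3,interpolation=cv2.INTER_CUBIC))
E
```

```text
[ 0.66  0.04 -0.28]
45 [ 525.8 -223.3   44.7] [ 0.38  0.33 -0.9 ]
35 [ 525.6 -223.3   34.6] [-0.36 -0.32 -0.47]
28 [ 525.6 -223.3   27.7] [ 0.06 -0.01 -0.25]
25 [ 525.8 -223.3   24.8] [-0.94 -0.17 -1.17]
23.5 [ 525.9 -223.3   23.5] [ 0.48 -0.21  0.1 ]
22.3 [ 526.2 -223.4   22.5] [ 0.25 -0.04  0.14]
22.275
```

View pics/pl_sc.png

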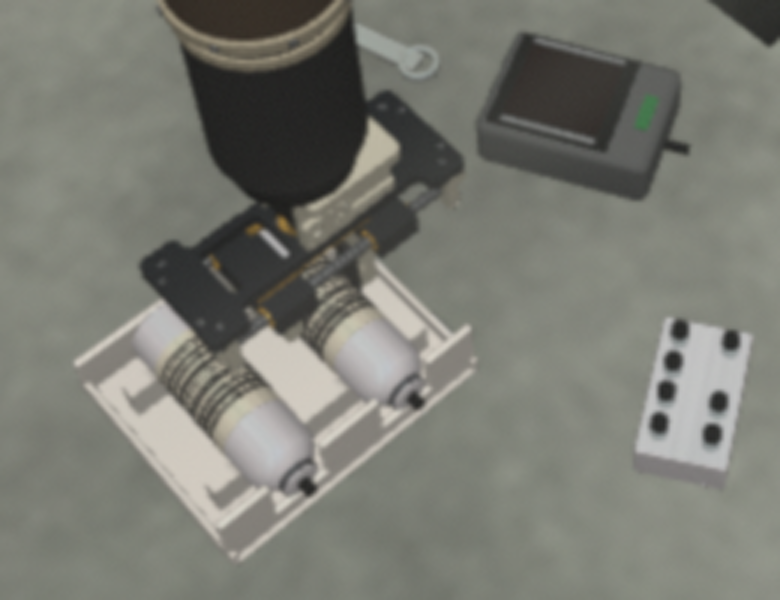

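View pics/pl_w.png

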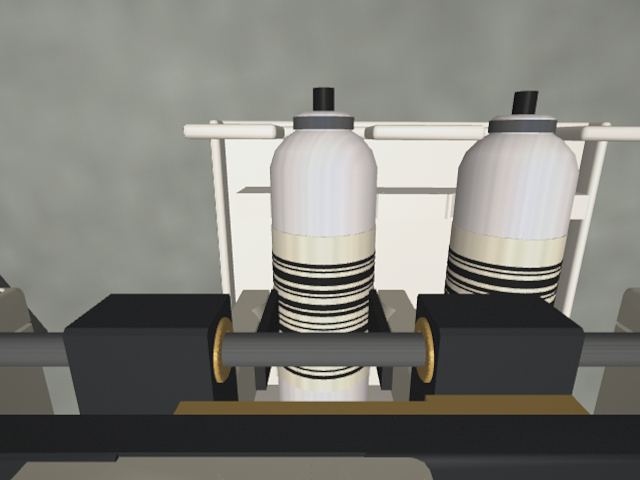

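The valve (323,98) sits in the slot between wall segments ending at 275 and 372, and the can lies parallel to the old one. I'll lower until contact, release gently and check.

```bash
python3 - <<'E'
from h import *
F=[525.9,-223.3]
for z in (21.5,20.8,20,19.2,18.5):
    bot.line_to([*F,z],20); bot.pause(0.1); s=bot.read_state(); print(z,s['tcp_pos'].round(1),s['contact_force'].round(2))
    if s['contact_force'][2]>2: break
bot.move_gripper(48); bot.move_gripper(58); bot.pause(0.3)
bot.line_to([*F,90],80); bot.line_to([*F,180],150)
bot.line_to([440,-207,220],150); s=bot.read_state()
im=bot.camera('wrist'); cv2.imwrite('pics/af_w.png',im[:,:,::-1]); print(s['t'],s['tcp_pos'],s['contact_force'].round(2))
import pickle; pickle.dump(s,open('af.pkl','wb'))
E
```

```text
21.5 [ 526.3 -223.5   22.2] [-2.02  1.35  5.49]
26.35 [ 440.30174021 -206.98627155  219.63305185] [ 1.29 -0.11 -0.03]
```

View pics/af_w.png

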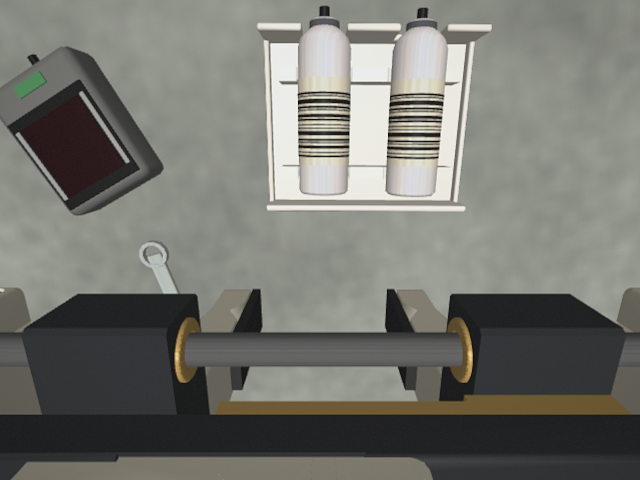

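The lighter can lies flat at (325,110) with its neck in the slot, parallel to the old one at (416,110). Next is the heavier can; I'll check it in the cradle first.

```bash
python3 - <<'E'
from h import *
bot.move_gripper(62)
bot.move_ptp([480,327.5,200],q(TH)); bot.pause(0.2)
s=bot.read_state(); im=bot.camera('wrist')[:,:,::-1].copy(); cv2.imwrite('pics/w_cr2.png',im); print(s['t'],s['tcp_pos'])
g=cv2.cvtColor(im,cv2.COLOR_BGR2GRAY)
p=wproj(s,[*L,40]); print('expect',p.round(1)); cx=int(p[0])
C=[]
for r in list(range(30,64,4))+list(range(150,166,4)):
    a=b=cx
    while g[r,a]>110:a-=1
    while g[r,b]>110:b+=1
    C.append([r,(a+b)/2])
C=np.array(C);W=np.array([wz(s,u,r,40)[:2] for r,u in C]);v=np.polyfit(W[:,0],W[:,1],1);print('ang',np.degrees(np.arctan(v[0])),'y at L',np.polyval(v,L[0]))
E
```

```text
28.8917 [480.37458194 326.82627006 200.16771593]
expect [322.7 109.5]
ang -10.612989580329188 y at L 308.6877393366919
```

View pics/w_cr2.png

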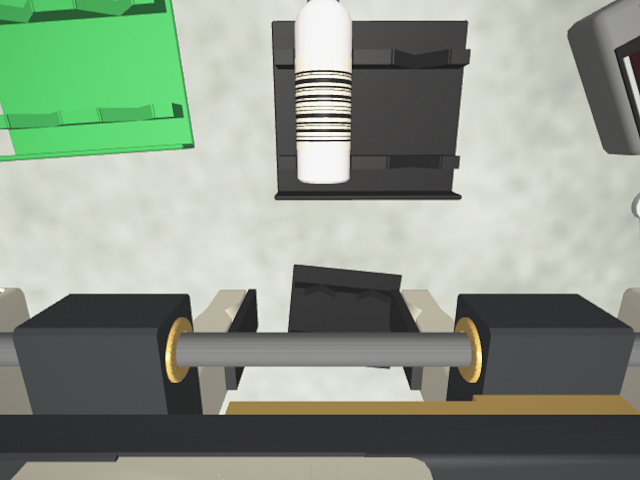

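```bash
python3 - <<'E'
from h import *
bot.move_ptp([*L,120],q(TH)); bot.line_to([*L,22],100)
bot.move_gripper(20,40); print(bot.read_state()['width'])
bot.line_to([*L,190],120); bot.pause(0.2); print(fz(0.3).round(2))
W=[548.8,8.0]
bot.move_ptp([*W,190],q(TH)); bot.line_to([*W,115],80); bot.pause(0.6)
s=bot.read_state(); print(s['t'],s['tcp_pos'],s['contact_force'].round(2),s['width'],abs(s['qvel']).max())
for n in ('scene','top','wrist'): cv2.imwrite(f'pics/fin_{n}.png',bot.camera(n)[:,:,::-1])
a=cv2.imread('pics/fin_scene.png')[180:420,130:430]; cv2.imwrite('pics/fin_c.png',cv2.resize(a,None,fx=2.5,fy=2.5,interpolation=cv2.INTER_CUBIC))
E
```

```text
41.006195022830795
[ 0.21 -0.01 -2.85]
36.0417 [548.81723342   8.00895929 115.02547483] [ 0.27  0.15 -2.02] 40.862867074389 0.0015192711472110606
```

View pics/fin_c.png

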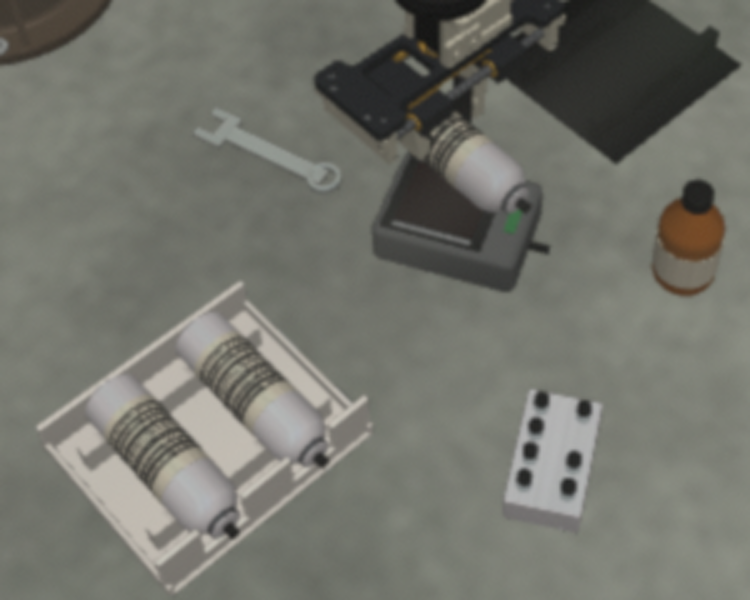

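View pics/fin_top.png

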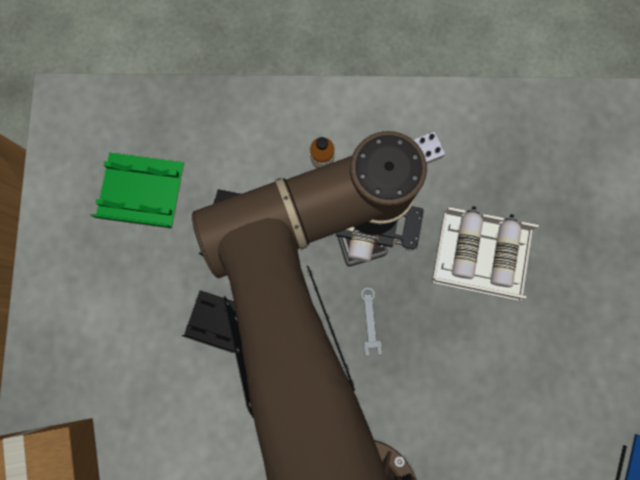

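View pics/fin_wrist.png

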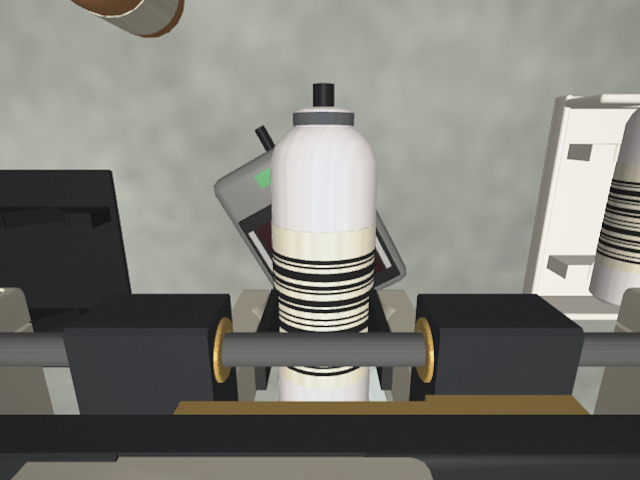

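The heavier can is held level over the reader window. In the tray both cans lie flat with valves in their slots. The old can, bottle (322,150), wrench (370,320) and vial block are where they were.

```bash
python3 - <<'E'
from h import *
bot.close_job(); print(bot.read_state()['t'])
E
```

```text
the job is handed in; nothing more can be done
the job is handed in; nothing more can be done
```

I weighed both canisters, laid the lighter one in the tray, and handed the job in with the heavier one held over the code reader. The clock stood at about 36 s of the 72 s allowed. The hand-in reports no verdict, so everything below comes from my own checks.

- **Weighing:** I lifted each canister clear of the cradle in turn. The left one pulled 2.5 N (about 260 g) and the right one 0.95 N (about 97 g), so the right one is the empty. I put the left one back in its place before lifting the right one.
- **Lighter canister:** It went down slowly onto the ribs of the free compartment and touched with about 5 N before I let go. Pictures afterwards show it flat, with its neck in the slot, parallel to the old one.
- **Heavier canister:** I held it at (549, 8) mm, with its middle at about 132 mm, which leaves roughly 60 mm of air over the window. The grip was set to 40 N and the joints were still. The window's centre came out within about 1 mm in two camera views.
- **Bystanders:** In the last top and scene pictures the old canister, bottle, wrench and vial block look unmoved. The vial block was partly hidden by the arm in the top view.

**Readings that disagreed:**
- The tray measured 162 mm between its end walls' outer edges, against the 170 mm given. I centred on the measured 152 mm interior, which matches the can length plus the stated end play.
- The fingers read about 41 mm on a 48 mm can, but both canisters looked firmly and centrally held.
- The last force reading was 2.0 N against 2.85 N just before, which is about the sensor's noise.

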